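# Pack the plug-in units into the rack and turn the sign

### The arm

A 6-joint arm with a two-finger parallel gripper is mounted at the origin on the work surface. World frame = base frame: x ahead of the robot, y to its left, z up, the work surface at z = 0. Lengths are in m, angles in degrees, forces in N, time in s.
With the tool pointing down it reaches from about 0.25 to 0.725 m from the base axis. Payload 9.7 kg.
Tool frame: the origin (TCP) lies midway between the tips of the shut fingers; the grasp point (between the pads) lies bot.hold_point_z behind it (bot.hold_point_z is the distance from the TCP to the grasp point, in m); z points along the fingers, y is the line along which they close (so a half turn about z gives the same grasp; the last joint's range is limited). The gripper opens to 85 mm and grips with 20 to 120 N. Pads are 22 mm wide; open, the fingers measure 114 mm over their backs; the gripper's body (76 mm by 85 mm) begins 54 mm behind the grasp point. The pads swing forward as they close: fully open they stand 13 mm farther back than shut.
Start: joints at [72.536, 4.979, 10.078, 95.1, 0, 90], TCP at [0.165, 0.525, 0.231] pointing down, gripper open.
Joint ranges: [-179.16, 179.16], [-48.56, 103.87], [-65.8, 70.77], [-126.05, 130.52], [-82.76, 87.17], [-180, 180]. Speed limits (degrees/s): [127.2, 127.2, 147.25, 180, 180, 180].

### API

Orientations are given as [roll, pitch, yaw] about the fixed x, y, z axes, in that order (R = Rz(yaw) Ry(pitch) Rx(roll)).
In Python, from workcell import bot, camera, camera_model, ticket gives the robot as it stands.
- The arm moves only by the tool send_rows, never from a script. Its argument "targets" is text: rows parted by semicolons, each of 5 numbers parted by spaces: the shift along the tool's x, y, z in mm, then the turn about the tool's z in degrees, then the closure in counts, from 0 (fully open) to 255 (shut). A call has 1 to 20 rows; each row is the pose to reach, as a shift and turn from the pose commanded when the call began, along the tool's axes at that moment; what a row does not reach only later rows make up. A row lasts 1/8 s, in which the tool goes at most 62.5 mm and 10.7 degrees, less where a joint would pass 70% of its speed; a pose out of reach is approached as far as the arm can. A call with a gripper value outside its range is refused whole. The fingers move at their own pace and stop on an object; "newtons" is the grip in N (left out, the last holds). Time passes only in rows, so rows that repeat a pose let the fingers close. It gives the time, the measured TCP pose, the force, the opening and the grip force at its end, in the units of the state.
- bot.get_obs(): the state, without advancing time (a new reading comes with each control period).
- camera(name): name is "scene" or "top" or "wrist"; returns the picture (384x512x3 uint8, blue, green, red); there is no depth.
- camera_model(name): a dict with "K" (3x3 intrinsics, pixels), "pose" (4x4, takes a point from camera to world coordinates); the wrist camera has in their place "T_tool_cam" (4x4, takes a point from camera to tool coordinates, whose origin is the TCP and whose axes are the flange's). Camera axes: x right, y down, z forward; pixel columns grow to the right and rows downward; lengths in m; the calibration is good to about 2 mm. A picture is of the moment at which its call begins: read the wrist's pose just before it. camera_model takes no time and is no camera call.
- ticket.job_done(): hands the job in; it is judged then, once.
The state is a dict: "time": time; "q": joint angles; "qd": joint speeds; "joint_efforts": joint torques, N m; "ee_pos": TCP position; "tcp_rot": TCP orientation; "wrist_force": force on the tool from outside, world axes, zero at the start; "torque": the same for the moment, N m; "opening": finger opening in m; "grasp_force": force on a finger pad.
Only numpy, scipy, OpenCV 4.12 (cv2) and the standard library are available. Lean on these libraries where they do the work, as an engineer would, in place of code of your own. Each camera call takes 0.05 s, during which the arm holds its last target. There are 200 camera calls.

### The job

Put the two loose plug-in units upright into the rack beside the thick one, so that the three stand in order of thickness with the thickest at the rack's end wall and the thinnest next to the sliding stop, then push the stop until the row is snug against the wall. Only then turn the swivel sign half round, so that its lightning-bolt face looks out over the far side of the desk, away from the robot, with the sign lined up with the long sides of its oblong base. Do not drop or topple a unit, and leave the microphone and the other things on the desk undisturbed.

Things in the scene. Friction and masses are not known exactly. Their poses are not given: they have to be found in the camera images.
- rack: fixed dark steel rack, a low tray, long axis y. Origin: centre of underside. Floor top at z = 6 mm; side rails with inner faces at x = +-45 mm, tops at z = 31 mm; floor and rails run from y = -125 to +105 mm. End wall at the -y end: inner face at y = -115 mm, top at z = 96 mm; the row is packed from it towards +y. The +y end is open.
- stop (a joint): sliding end stop, m: upright aluminium plate 86 mm wide (rack x), 12 mm thick (rack y), top 89 mm above the desk. Its inner face is at rack y = 55 mm - value: it grows towards the end wall, 0 to 0.075. It starts at 0 to 0.02; with the three units (120 mm in all) snug it reads 0.050. Stays where left; takes about 2 N alone, about 7 N with the units.
- stop_push (a point): middle of the top edge of the stop's outer face (the face away from the end wall), 89 mm above the desk; push this face towards rack -y. Moves with the stop, axes as the rack's.
- thick_unit: thick plug-in unit, standing in the rack 2 to 8 mm from the end wall; 52 mm thick (own y), 0.45 kg. All units are grey-blue boxes 80 mm wide (own x), 90 mm high, with a black grip block upright on the middle of the top: 12 mm along own x, 36 mm high (top at 126 mm), along own y 12 mm less than the unit. Origin: centre of underside.
- middle_unit: middle plug-in unit, 40 mm thick (own y), grip 12 x 28 mm; 80 mm wide, 90 mm high, 126 mm with its grip, about 0.35 kg. Origin: centre of its underside. Stands upright on the desk at the start.
- thin_unit: thin plug-in unit, 28 mm thick (own y), grip 12 x 16 mm; 80 mm wide, 90 mm high, 126 mm with its grip, about 0.27 kg. Origin: centre of its underside. Stands upright on the desk at the start.
- sign_stand: fixed stand of the swivel sign: oblong steel base 50 mm (x) by 80 mm (y) with a thin post to z = 100 mm. Origin: centre of its underside, on the sign's upright pivot axis. Its x axis points away from the robot, turned by up to 0.3 rad from straight ahead (world x).
- sign (a joint): turning angle of the sign about its upright pivot, rad, positive counter-clockwise from above, range -3.6 to 3.6. At 0 its bolt face looks along the stand's -x (to the robot) and its bar face along +x; it starts within 0.6 of 0. At +pi or -pi the bolt looks along the stand's +x, as wanted. Either way round will do; light friction (0.04 N m) holds it where it is left.
- sign_top (a point): middle of the top edge of the sign, on the pivot axis, 172 mm above the desk. The sign is a black plate 110 mm wide (y), 70 mm high (from 102 to 172 mm above the desk), 10 mm thick (x), pivoted at its middle. White lightning bolt on its -x face, plain white bar on its +x face.
- microphone: fixed desk microphone: base 60 mm across, slim stem, head up to z = 198 mm. Origin: centre of its base. Leave alone.
- mug: white mug, 72 mm across, 85 mm high, handle at own +y, reaching about 70 mm from the axis. Origin: centre of its underside. Leave where it is.
- solder_reel: reel of solder standing on its flange, 50 mm across, 40 mm high. Origin: centre of its underside. Leave where it is.
- spray_can: aluminium spray can, 52 mm across, 150 mm high. Origin: centre of its underside. Leave where it is.
- screw_jar: small glass jar, 52 mm across, 65 mm high. Origin: centre of its underside. Leave where it is.
- screwdriver: screwdriver lying on the desk behind the rack (far side). Leave where it is.
- multimeter: grey multimeter lying flat, 140 x 75 x 34 mm. Origin: centre of its underside. Leave where it is.
There are look-alikes about, which are no part of the job. What is shaped like the sign_stand but red is not meant.

How it is judged:
By the outcome, as a careful person would: the job done as asked, in the order asked, and still so for the second after the job is handed in, with the robot touching nothing.
It also fails if it takes over 72 s, if anything falls off the work surface, if the arm or the gripper's body presses on something with over 40 N, if the wrist force passes 120 N, or if a joint passes its speed limit or range.

## Working session

There is one attempt and no reset: what is moved stays moved. The work goes in short steps, Python scripts to look and compute and a tool call to move; the robot and the scene stay as the last step left them, time stands still between calls to the robot, and variables do not carry over. Pictures are saved under pics/ and viewed, at most 10 in all, crops included, and the job is handed in when it is done.

Besides the shell and the picture viewer there is one more tool, called after "Request:" as name(argument=value, ...) on one line, values as JSON. send_rows: Moves the arm, as the interface text tells. Its arguments: {"type":"object","properties":{"targets":{"type":"string"},"newtons":{"type":"number"}},"required":["targets"]}

```bash
mkdir -p pics
python3 - <<'E'
from workcell import bot,camera,camera_model
import cv2,numpy as np
o=bot.get_obs();print(o['time'],o['ee_pos'],o['tcp_rot'],bot.hold_point_z,o['opening'])
for n in("scene","top"):
    cv2.imwrite(f'pics/{n}0.png',cv2.resize(camera(n),(800,600),interpolation=cv2.INTER_CUBIC) if 1 else 0)
    m=camera_model(n);print(n,np.array(m['K']).tolist(),np.round(m['pose'],4).tolist())
print(np.round(camera_model('wrist')['T_tool_cam'],4).tolist(),np.array(camera_model('wrist')['K']).tolist())
E
```

```text
0.0 [0.16498859 0.52443454 0.23057233] [-1.79923820e+02 -1.29096805e-03  1.62535164e+02] 0.0187 0.08566997083230951
scene [[357.3649798954413, 0.0, 253.59571321363467], [0.0, 357.3649798954413, 186.3799406973147], [0.0, 0.0, 1.0]] [[-0.1039, 0.8326, -0.5441, 1.0832], [0.9945, 0.0932, -0.0472, 0.1609], [0.0114, -0.546, -0.8377, 0.8959], [0.0, 0.0, 0.0, 1.0]]
top [[493.6503185064744, 0.0, 256.7981888421642], [0.0, 493.6503185064744, 190.88995808689478], [0.0, 0.0, 1.0]] [[0.0162, -0.9969, 0.0771, 0.4636], [-0.9998, -0.0171, -0.0114, 0.1171], [0.0127, -0.0769, -0.997, 1.5355], [0.0, 0.0, 0.0, 1.0]]
[[-0.0013, -0.9475, -0.3198, 0.0808], [1.0, -0.0011, -0.0007, -0.0008], [0.0003, -0.3198, 0.9475, -0.1426], [0.0, 0.0, 0.0, 1.0]] [[302.6993603208879, 0.0, 257.46838013139376], [0.0, 302.6993603208879, 195.0822019459504], [0.0, 0.0, 1.0]]
```

View pics/top0.png

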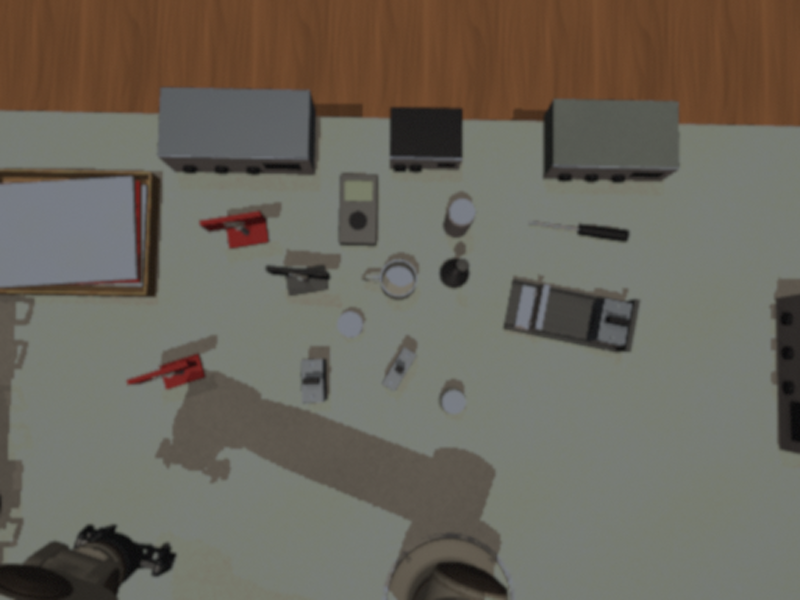

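View pics/scene0.png

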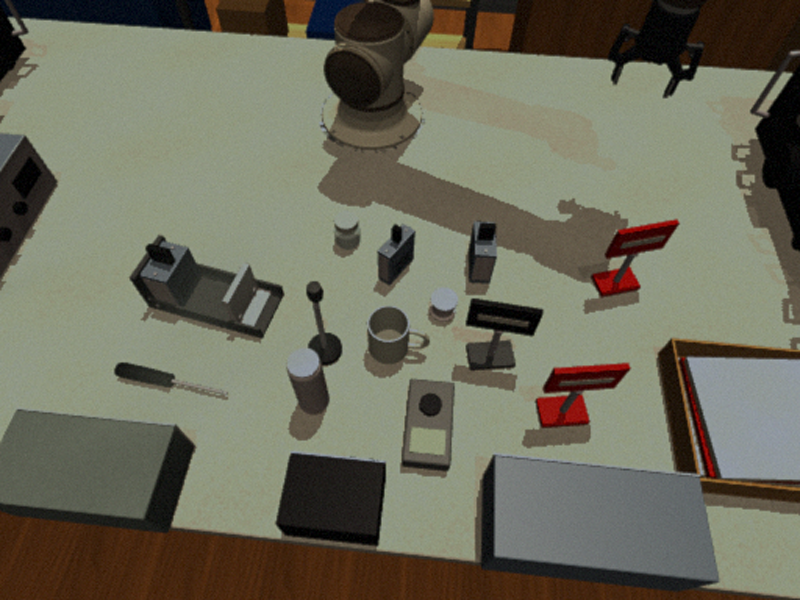

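Top view (800x600 pixels): the rack is at (570,317) with its thick unit at the right end. The middle unit is at (313,380), the thin unit at (400,368) and the microphone at (455,270). There are three sign candidates: black at (300,275), red at (245,230) and red at (182,370). The black one is meant, since red is excluded. I'll confirm it in an enlarged crop.

Run:
```python
import cv2,numpy as np
from workcell import camera
t=camera('top');s=camera('scene');np.save('t0.npy',t)
a=cv2.resize(t[160:270,165:425],None,fx=3,fy=3,interpolation=cv2.INTER_CUBIC)
b=cv2.resize(s[180:265,240:500],None,fx=3,fy=3,interpolation=cv2.INTER_CUBIC)
cv2.imwrite('pics/crop1.png',cv2.convertScaleAbs(np.vstack([a,b]),alpha=1.5))
```

```text
(no output)
```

View pics/crop1.png

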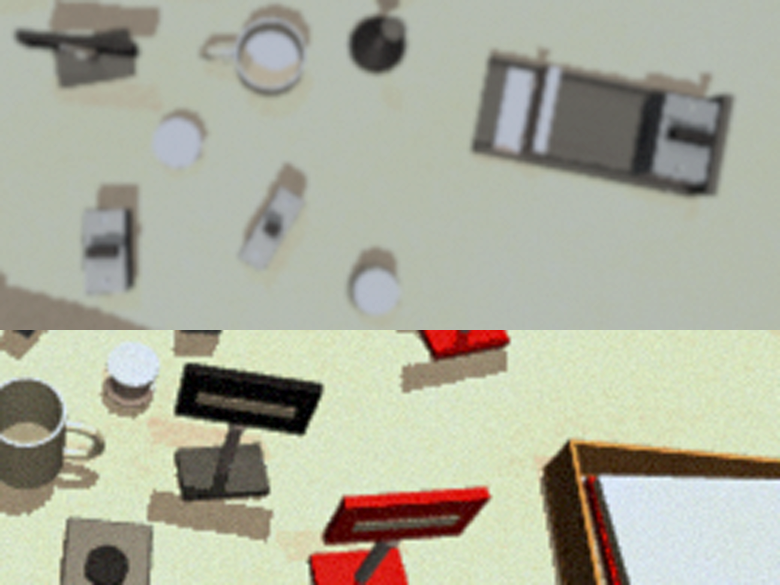

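The crop confirms it: the black sign has its plate at crop (78,44) and its bar on the far side, so its bolt faces the robot. It is clearly different from the red ones. Next I'll convert the crop picks to world positions.

```bash
cat > h.py <<'E'
from workcell import bot,camera,camera_model
import cv2,numpy as np
from scipy.spatial.transform import Rotation as R
def ray(K,T,px,z):
    px=np.atleast_2d(px).astype(float)
    d=np.c_[px,np.ones(len(px))]@np.linalg.inv(K).T@T[:3,:3].T
    return (T[:3,3]+d*((z-T[2,3])/d[:,2])[:,None])[:,:2]
def proj(K,T,P):
    c=(np.atleast_2d(P)-T[:3,3])@T[:3,:3]; c=c@np.array(K).T; return c[:,:2]/c[:,2:]
def top(px,z):
    m=camera_model('top');return ray(np.array(m['K']),np.array(m['pose']),px,z)
def tool():
    o=bot.get_obs();T=np.eye(4);T[:3,:3]=R.from_euler('xyz',o['tcp_rot'],degrees=True).as_matrix();T[:3,3]=o['ee_pos'];return T
def wrist(T,px,z):
    m=camera_model('wrist');return ray(np.array(m['K']),T@np.array(m['T_tool_cam']),px,z)
def go(p,yaw,T=None):
    "shift in tool mm and turn for TCP target p, tool yaw"
    T=tool() if T is None else T
    s=T[:3,:3].T@(np.array(p)-T[:3,3])*1000
    y0=np.degrees(np.arctan2(T[1,0],T[0,0]));print('shift',s.round(1),'turn',round((y0-yaw+180)%360-180,1))
def ang(a,b): d=np.array(b)-a;return np.degrees(np.arctan2(d[1],d[0]))
E
python3 - <<'E'
from h import *
C=lambda l:np.array(l)/3.+[165,160]
m=top(C([(83,208),(127,208),(129,293),(86,294)]),.09);print('mid',m.mean(0),ang(m[3],m[0]),np.linalg.norm(m[0]-m[3]),np.linalg.norm(m[0]-m[1]))
m=top(C([(278,188),(303,200),(264,270),(239,257)]),.09);print('thin',m.mean(0),ang(m[3],m[0]),np.linalg.norm(m[0]-m[3]),np.linalg.norm(m[0]-m[1]))
r=top(C([(488,52),(473,152)]),.031);w=top(C([(733,95),(715,195)]),.096);print('rack',r,w,ang(w.mean(0),r.mean(0)))
print('stop',top(C([(547,67),(560,70),(533,152),(545,153)]),.089))
print('thick',top(C([(665,92),(718,99),(705,186),(653,179)]),.09))
s=top(C([(17,33),(136,48)]),.172);print('sign',s,s.mean(0),ang(s[1],s[0]))
b=top(C([(56,58),(133,58),(136,73),(62,87)]),.01);print('base',b,b.mean(0))
print('mic',top(C([(378,42)]),.0),'mug',top(C([(270,55)]),.085),'reel',top(C([(178,142)]),.04),'jar',top(C([(375,290)]),.065))
E
```

```text
mid [0.41887599 0.2619847 ] 3.5006323826354135 0.08302159624942367 0.04269905956133145
thin [0.44265665 0.10256537] -28.601515672019328 0.07681115838668907 0.02699410830499109
rack [[ 0.62535082 -0.1170106 ]
 [ 0.52279856 -0.1022477 ]] [[ 0.58027582 -0.34732483]
 [ 0.4823217  -0.32898898]] 79.398032027639
stop [[ 0.6053077  -0.16618199]
 [ 0.60256804 -0.17900005]
 [ 0.52149664 -0.15262092]
 [ 0.52071426 -0.16439603]]
thick [[ 0.58256632 -0.28222169]
 [ 0.57656598 -0.3344361 ]
 [ 0.49102233 -0.3210914 ]
 [ 0.4970189  -0.27010127]]
sign [[0.62018354 0.34113832]
 [0.6081813  0.23095903]] [0.61418242 0.28604867] 83.7830719860472
base [[0.6135291  0.32679146]
 [0.61491974 0.24734382]
 [0.59940832 0.24388125]
 [0.58358691 0.31978456]] [0.60286102 0.28445027]
mic [[ 0.6371561  -0.00677302]] mug [[0.61280164 0.10633438]] reel [[0.52755915 0.19740436]] jar [[ 0.38369255 -0.00124708]]
```

```bash
python3 -c "
from h import *
go([.419,.262,.23],93.5)"
```

```text
shift [-321.1 -174.2    1. ] turn 69.0
```

Request:
send_rows(targets="-40 -22 0 9 0;-80 -44 0 18 0;-130 -70 0 28 0;-180 -98 0 38 0;-230 -125 0 48 0;-280 -152 0 58 0;-310 -168 0 66 0;-321 -174 0 69 0;-321 -174 0 69 0;-321 -174 0 69 0")

```text
time: 1.45
ee_pos: [0.4184, 0.2631, 0.2313]
tcp_rot: [-180.0, -0.0, 93.7]
wrist_force: [0.5, -0.7, 0.2]
opening: 0.0856
grasp_force: 0.0
```

Run:
```python
from h import *
o=bot.get_obs();T=tool();np.save('T1.npy',T);i=camera('wrist');np.save('w1.npy',i);print(o['q'],o['ee_pos'],o['tcp_rot'],o['opening'])
cv2.imwrite('pics/w1.png',cv2.convertScaleAbs(cv2.resize(i,(800,600),interpolation=cv2.INTER_CUBIC),alpha=1.3))
```

```text
[ 3.21592355e+01 -2.64977370e+00  2.32377394e+00  9.49798581e+01
  1.41698033e-02  1.18462729e+02] [0.4183791  0.26313512 0.2312927 ] [-1.79987699e+02 -9.44955866e-03  9.36965047e+01] 0.0855921995127705
```

View pics/w1.png

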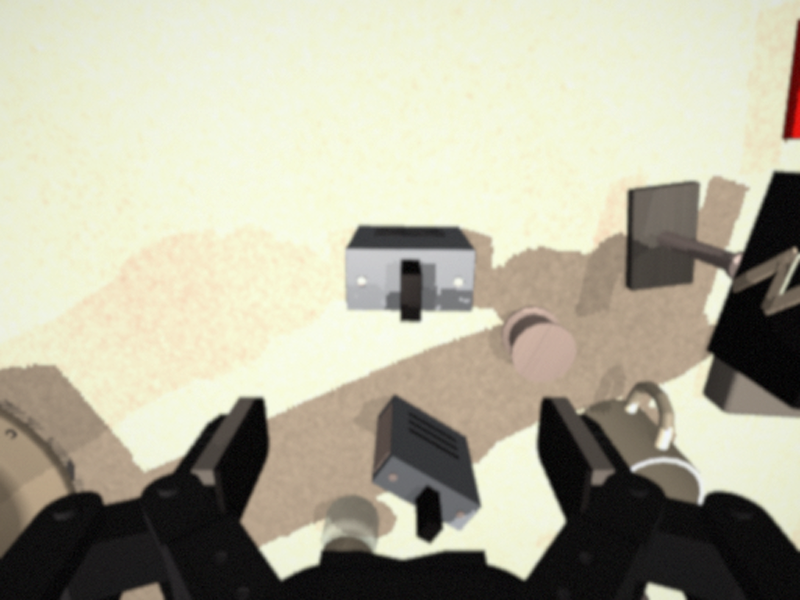

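Wrist view: the middle unit's top face has corners (346,249), (473,249), (476,309) and (346,308). The sign base is at (663,236), the bolt face of the black sign is visible at (770,280), and the thin unit is at (425,470).

Run:
```python
from h import *
T=np.load('T1.npy');C=lambda l:np.array(l)/1.5625
m=wrist(T,C([(346,249),(473,249),(476,309),(346,308)]),.09);print('mid',m.mean(0),ang(m[0],m[1]),ang(m[3],m[2]),np.linalg.norm(m[0]-m[1]),np.linalg.norm(m[0]-m[3]))
g=wrist(T,C([(401,321),(422,321)]),.126);print('gripedge far',g,g.mean(0))
for z in(.01,.02):
    b=wrist(T,C([(629,188),(699,183),(696,283),(629,289)]),z);print('base',b.mean(0),ang(b[0],b[1]),ang(b[3],b[2]),ang(b[2],b[1]),ang(b[3],b[0]),np.linalg.norm(b[0]-b[1]),np.linalg.norm(b[0]-b[3]))
go([*m.mean(0),.105],90+ang(m[0],m[1]))
```

```text
mid [0.42409834 0.26531931] 3.6395886204089414 3.1839004805563587 0.0773973384139275 0.038082443184792335
gripedge far [[0.41936519 0.25088487]
 [0.43109898 0.25163395]] [0.42523209 0.25125941]
base [0.61993094 0.28909508] 7.655712438477077 9.068341978484698 103.27385530987596 102.35236266897999 0.05179761822781812 0.07991258356159785
base [0.61428714 0.29061029] 7.6557124384770585 9.068341978484705 103.27385530987605 102.35236266898006 0.050374391619465476 0.07771685103260695
shift [  1.7   5.9 126.3] turn 0.1
```

Request:
send_rows(targets="2 6 40 0 0;2 6 80 0 0;2 6 115 0 0;2 6 133 0 0;2 6 134 0 0;2 6 134 0 120;2 6 134 0 255;2 6 134 0 255;2 6 134 0 255;2 6 134 0 255;2 6 134 0 255", newtons=50)

```text
time: 2.88
ee_pos: [0.4248, 0.2647, 0.0973]
tcp_rot: [-180.0, 0.0, 93.5]
wrist_force: [-2.2, -0.2, -0.0]
opening: 0.0111
grasp_force: 51.1
```

```bash
python3 -c "
from h import *
go([.5451,-.2645,.27],79.4)"
```

```text
shift [-535.6   87.4 -172.7] turn 14.1
```

Request:
send_rows(targets="0 0 -30 0 255;0 0 -75 0 255;0 0 -120 0 255;-20 2 -160 1 255;-65 10 -173 2 255;-115 19 -173 4 255;-170 28 -173 5 255;-225 37 -173 6 255;-280 46 -173 8 255;-335 55 -173 9 255;-390 64 -173 10 255;-440 72 -173 12 255;-485 79 -173 13 255;-520 85 -173 14 255;-535 87 -173 14 255;-535 87 -173 14 255;-535 87 -173 14 255;-535 87 -173 14 255")

```text
time: 5.12
ee_pos: [0.5447, -0.2628, 0.2707]
tcp_rot: [180.0, 0.0, 79.6]
wrist_force: [-0.5, 0.4, -2.4]
opening: 0.0113
grasp_force: 50.5
```

Run:
```python
from h import *
T=tool();np.save('T2.npy',T);i=camera('wrist');np.save('w2.npy',i)
cv2.imwrite('pics/w2.png',cv2.convertScaleAbs(cv2.resize(i,(800,600),interpolation=cv2.INTER_CUBIC),alpha=1.3))
```

```text
(no output)
```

View pics/w2.png

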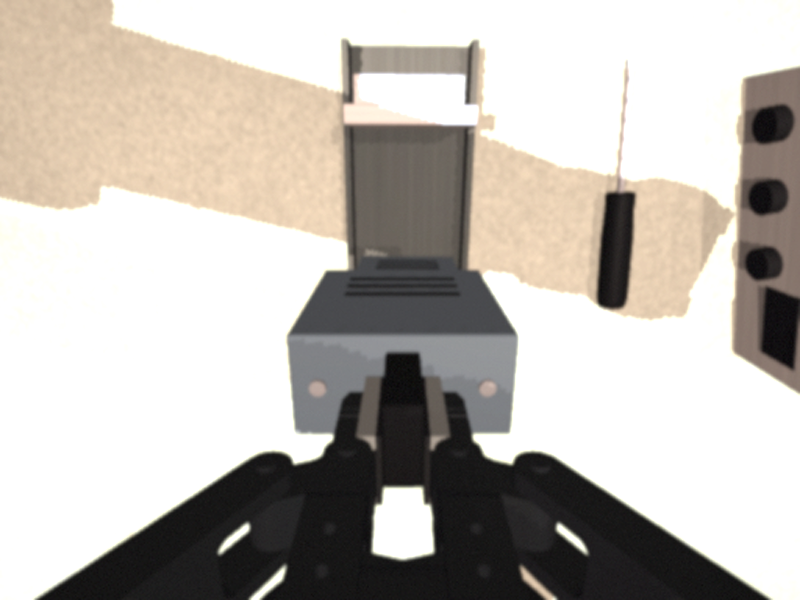

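Wrist view: the rack rails run from (344,42)/(478,42) down to (348,265)/(468,265). The stop's top edge is at (411,110), and the bottom edge of the thick unit's front face is at about (405,258), just above the held middle unit. I'll refine these numerically.

Run:
```python
from h import *
i=np.load('w2.npy');g=cv2.cvtColor(i,cv2.COLOR_BGR2GRAY).astype(int)
for r in(32,40,95,120,145): print(r,'L',g[r,214:234].tolist(),'R',g[r,292:312].tolist())
print('col',[(c,g[55:90,c].tolist(),g[155:176,c].tolist()) for c in(240,262,285)])
print('thick row167',g[167,220:300].tolist())
```

```text
32 L [226, 226, 223, 210, 171, 137, 125, 114, 89, 58, 52, 65, 73, 73, 74, 75, 79, 96, 114, 123] R [118, 117, 114, 112, 112, 113, 108, 89, 63, 65, 92, 111, 119, 123, 138, 154, 163, 168, 187, 217]
40 L [226, 223, 221, 211, 179, 145, 129, 119, 97, 65, 52, 63, 73, 75, 75, 75, 80, 94, 115, 124] R [119, 120, 117, 111, 109, 108, 98, 75, 56, 75, 106, 117, 122, 129, 143, 154, 161, 183, 215, 225]
95 L [162, 162, 158, 149, 143, 131, 108, 85, 79, 70, 54, 47, 59, 71, 76, 77, 78, 76, 76, 76] R [77, 72, 68, 66, 56, 43, 44, 63, 76, 83, 99, 130, 153, 162, 163, 163, 161, 160, 158, 160]
120 L [170, 168, 165, 159, 154, 149, 133, 102, 82, 75, 68, 51, 51, 68, 75, 77, 76, 77, 77, 76] R [71, 70, 66, 55, 42, 47, 63, 76, 83, 104, 136, 158, 165, 167, 167, 166, 165, 164, 164, 164]
145 L [170, 169, 169, 171, 169, 160, 147, 125, 98, 79, 71, 62, 49, 58, 71, 77, 78, 78, 77, 77] R [69, 64, 51, 40, 51, 69, 78, 87, 114, 146, 160, 164, 165, 166, 166, 165, 164, 163, 166, 166]
col [(240, [232, 232, 231, 232, 232, 232, 232, 232, 232, 228, 217, 194, 187, 192, 195, 194, 193, 193, 193, 194, 194, 193, 186, 167, 131, 94, 74, 7
[... 281 characters left out ...]
70, 71, 72], [81, 81, 80, 80, 80, 81, 80, 78, 74, 65, 56, 47, 44, 42, 40, 40, 43, 48, 54, 55, 56]), (285, [232, 232, 231, 232, 232, 232, 232, 232, 232, 232, 230, 225, 225, 230, 232, 232, 233, 233, 232, 233, 233, 232, 232, 224, 187, 125, 81, 71, 69, 70, 71, 71, 74, 77, 79], [77, 76, 77, 76, 76, 75, 76, 75, 72, 66, 60, 58, 55, 56, 57, 57, 57, 58, 56, 58, 56])]
thick row167 [228, 218, 181, 137, 116, 99, 72, 51, 58, 63, 63, 59, 55, 57, 56, 56, 56, 55, 56, 55, 55, 51, 47, 43, 41, 41, 41, 40, 41, 42, 42, 41, 42, 41, 42, 42, 42, 42, 41, 42, 41, 42, 44, 42, 43, 43, 43, 42, 42, 42, 42, 43, 42, 40, 43, 43, 44, 43, 45, 49, 54, 55, 57, 56, 58, 55, 57, 57, 57, 60, 62, 63, 61, 50, 39, 51, 68, 77, 88, 119]
```

Run:
```python
from h import *
T=np.load('T2.npy')
c=wrist(T,[(262,40),(261.25,95),(260.5,145)],.018);y=ang(c[2],c[0]);print(c,'yaw',y)
l=wrist(T,[(224,40),(225,95),(226,145)],.02);r=wrist(T,[(300,40),(297.5,95),(295,145)],.02);print(ang(l[2],l[0]),ang(r[2],r[0]),np.linalg.norm(l-r,axis=1))
u=np.array([np.cos(np.radians(y)),np.sin(np.radians(y))]);n=np.array([u[1],-u[0]])
th=wrist(T,[(240,163.5),(262,164),(285,164)],.006);st=wrist(T,[(262,79.2)],.089)
end=wrist(T,[(262,27.5)],.006)
for k,v in(('thickface',th),('stopinner',st),('end?',end)): print(k,(v-c[1])@u,(v-c[1])@n)
print('c1',c[1],'old origin rel',(np.array([.5543,-.2153])-c[1])@np.c_[u,n])
p=T[:3,3][:2];print('tool rel',(p-c[1])@np.c_[u,n])
```

```text
[[ 0.57656896 -0.12633862]
 [ 0.56480161 -0.18656774]
 [ 0.55282549 -0.24740111]] yaw 78.90366975010859
78.71761548896646 79.08970676607986 [0.08885421 0.0894565  0.08965162]
thickface [-0.08967058 -0.0900314  -0.08967647] [-0.02768339  0.00252135  0.03410102]
stopinner [0.01555308] [-0.000272]
end? [0.07659601] [-0.00012466]
c1 [ 0.56480161 -0.18656774] old origin rel [-0.03021625 -0.0047755 ]
tool rel [-0.07869165 -0.0050206 ]
```

```bash
cat >> h.py <<'E'
YR=78.9;u=np.array([np.cos(np.radians(YR)),np.sin(np.radians(YR))]);n=np.array([u[1],-u[0]]);c1=np.array([.56480,-.18657])
def rk(a,b=0): return c1+a*u+b*n
E
python3 - <<'E'
from h import *
T=np.load('T2.npy')
f=wrist(T,np.array([(325,270),(480,270)])/1.5625,.1734);print((f-c1)@np.c_[u,n]-(T[:2,3]-c1)@np.c_[u,n],ang(f[0],f[1]))
go([*rk(-.0655),.104],YR)
E
```

```text
[[ 0.01901824 -0.03930608]
 [ 0.01993573  0.04170656]] -10.451135604394413
shift [ 13.2   5.  166.7] turn 0.7
```

Request:
send_rows(targets="6 2 0 0.4 255;13 4 0 0.7 255;13 4 30 0.7 255;13 4 65 0.7 255;13 4 100 0.7 255;13 4 130 0.7 255;13 4 150 0.7 255;13 4 160 0.7 255;13 4 165 0.7 255;13 4 166 0.7 255;13 4 166 0.7 255")

```text
time: 6.55
ee_pos: [0.5514, -0.252, 0.1051]
tcp_rot: [179.9, 0.0, 78.8]
wrist_force: [0.3, -0.2, -3.0]
opening: 0.0113
grasp_force: 50.4
```

Request:
send_rows(targets="0 0 1 0 255;0 0 2 0 255;0 0 2 0 255;0 0 2 0 255")

```text
time: 7.05
ee_pos: [0.5512, -0.252, 0.1032]
tcp_rot: [179.9, 0.0, 78.8]
wrist_force: [-2.9, 1.0, 5.5]
opening: 0.0113
grasp_force: 51.6
```

```bash
python3 -c "
from h import *
go([.447,.104,.25],61)"
```

```text
shift [ 329.  -171.  -147.1] turn 17.8
```

Request:
send_rows(targets="0 0 0 0 180;0 0 0 0 0;0 0 0 0 0;0 0 0 0 0;0 0 -30 0 0;0 0 -80 0 0;0 0 -130 0 0;20 -10 -147 0 0;65 -34 -147 2 0;115 -60 -147 5 0;165 -86 -147 8 0;215 -112 -147 11 0;265 -138 -147 14 0;305 -159 -147 17 0;325 -169 -147 18 0;329 -171 -147 18 0;329 -171 -147 18 0;329 -171 -147 18 0")

```text
time: 9.3
ee_pos: [0.4471, 0.1033, 0.2491]
tcp_rot: [-180.0, 0.0, 60.8]
wrist_force: [0.5, 0.2, 0.2]
opening: 0.0856
grasp_force: 0.0
```

Run:
```python
from h import *
T=tool();np.save('T3.npy',T);i=camera('wrist');np.save('w3.npy',i)
t=camera('top')
a=cv2.resize(i[100:330,130:390],(600,531),interpolation=cv2.INTER_CUBIC)
b=cv2.resize(t[170:230,315:415],(200,120)); P=np.zeros((531,200,3),np.uint8);P[:120]=b
cv2.imwrite('pics/w3.png',cv2.convertScaleAbs(np.hstack([a,P]),alpha=1.2))
```

```text
(no output)
```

View pics/w3.png

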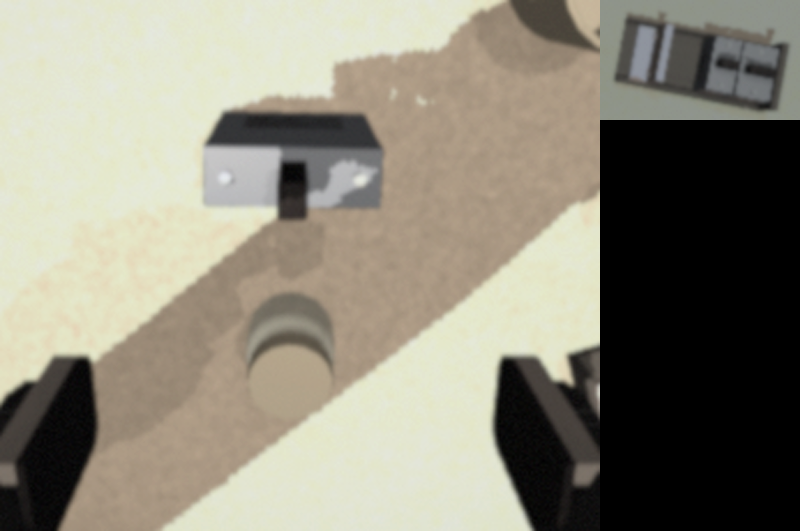

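The thin unit's top face has crop corners (203,147), (381,147), (382,208) and (204,207). The top-view inset shows the middle unit standing beside the thick one in the rack.

Run:
```python
from h import *
T=np.load('T3.npy');C=lambda l:np.array(l)/(600/260)+[130,100]
m=wrist(T,C([(203,147),(381,147),(382,208),(204,207)]),.09);print(m.mean(0),ang(m[0],m[1]),ang(m[3],m[2]),np.linalg.norm(m[0]-m[1]),np.linalg.norm(m[0]-m[3]))
g=wrist(T,C([(278,219),(306,219)]),.126);y=ang(m[0],m[1])+90;d=np.array([np.cos(np.radians(y)),np.sin(np.radians(y))]);print('grip ctr',g.mean(0)+.008*d)
go([*m.mean(0),.0975],y)
```

```text
[0.447439   0.10244969] -29.269479300536826 -29.601049031108715 0.07842892457935241 0.027766499490246968
grip ctr [0.44770783 0.10310507]
shift [ -0.6   0.7 151.6] turn 0.0
```

Request:
send_rows(targets="0 1 45 0 0;0 1 90 0 0;0 1 130 0 0;0 1 151 0 0;0 1 151.5 0 0;0 1 151.5 0 120;0 1 151.5 0 255;0 1 151.5 0 255;0 1 151.5 0 255;0 1 151.5 0 255", newtons=50)

```text
time: 10.65
ee_pos: [0.4478, 0.1036, 0.0979]
tcp_rot: [-180.0, -0.0, 60.8]
wrist_force: [-1.3, 0.6, 1.0]
opening: 0.0107
grasp_force: 51.6
```

```bash
python3 -c "
from h import *
go([*rk(-.045),.27],YR)"
```

```text
shift [-239.2  257.5 -172.1] turn -18.1
```

Request:
send_rows(targets="0 0 -30 0 255;0 0 -75 0 255;0 0 -120 0 255;-10 11 -160 -1 255;-40 43 -172 -3 255;-75 81 -172 -6 255;-115 124 -172 -9 255;-155 167 -172 -12 255;-190 205 -172 -15 255;-220 237 -172 -17 255;-236 254 -172 -18 255;-239 257 -172 -18 255;-239 257 -172 -18 255;-239 257 -172 -18 255")

```text
time: 12.4
ee_pos: [0.5557, -0.2295, 0.27]
tcp_rot: [180.0, -0.0, 78.9]
wrist_force: [0.3, -0.4, -2.4]
opening: 0.0108
grasp_force: 51.0
```

Run:
```python
from h import *
T=tool();np.save('T4.npy',T);i=camera('wrist');np.save('w4.npy',i)
cv2.imwrite('pics/w4.png',cv2.convertScaleAbs(cv2.resize(i[0:240,130:390],(650,600),interpolation=cv2.INTER_CUBIC),alpha=1.2))
```

```text
(no output)
```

View pics/w4.png

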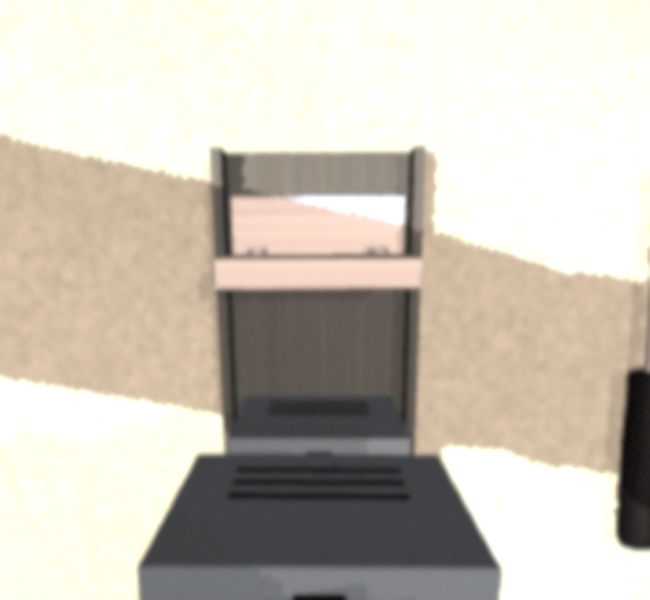

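The placed middle unit's front top edge is at row 437 (columns 226–411) and its bottom edge at row 398. The held thin unit's bottom edge is at row 456 (columns 197–440), and the stop's inner top edge is at row 290.

Run:
```python
from h import *
T=np.load('T4.npy');C=lambda l:np.array(l)/2.5+[130,0]
M=np.c_[u,n];q=lambda p:((p-c1)@M).round(4).tolist()
print('mid top',q(wrist(T,C([(226,437),(411,437)]),.096)),'bot',q(wrist(T,C([(240,398),(402,398)]),.006)))
print('held',(np.array(q(wrist(T,C([(197,456),(440,456)]),.1721)))-q(T[:2,3])).tolist())
print('rails',q(wrist(T,C([(228,200),(411,200),(233,380),(407,380)]),.018)),'stop inner',q(wrist(T,C([(216,290),(421,290)]),.089)),'outer',q(wrist(T,C([(216,257),(421,257)]),.089)))
go([*rk(-.0285),.105],YR)
```

```text
mid top [[-0.0464, -0.0395], [-0.0465, 0.0404]] bot [[-0.0483, -0.0425], [-0.0485, 0.0459]]
held [[0.011200000000000002, -0.038900000000000004], [0.011099999999999999, 0.0415]]
rails [[0.0522, -0.0436], [0.0521, 0.0456], [-0.0362, -0.0446], [-0.0363, 0.0468]] stop inner [[0.0147, -0.042], [0.0146, 0.0431]] outer [[0.0278, -0.0414], [0.0277, 0.0425]]
shift [ 15.4   0.6 165.1] turn -0.0
```

Request:
send_rows(targets="10 0 0 0 255;19 0 0 0 255;19 0 30 0 255;19 0 65 0 255;19 0 100 0 255;19 0 130 0 255;19 0 150 0 255;19 0 160 0 255;19 0 164 0 255;19 0 165 0 255;19 0 166 0 255;19 0 166 0 255")

```text
time: 13.95
ee_pos: [0.5597, -0.2119, 0.1043]
tcp_rot: [180.0, 0.0, 78.8]
wrist_force: [0.5, 0.8, -2.8]
opening: 0.011
grasp_force: 51.0
```

Request:
send_rows(targets="0 0 0.5 0 255;0 0 1 0 255;0 0 1 0 255")

```text
time: 14.32
ee_pos: [0.5596, -0.2119, 0.104]
tcp_rot: [179.9, 0.0, 78.8]
wrist_force: [-3.3, 0.9, 4.9]
opening: 0.011
grasp_force: 52.1
```

```bash
python3 -c "
from h import *
go([*rk(.075),.16],YR)"
```

```text
shift [ 1.008e+02  1.000e-01 -5.610e+01] turn -0.1
```

Request:
send_rows(targets="0 0 0 0 180;0 0 0 0 0;0 0 0 0 0;0 0 0 0 0;0 0 -30 0 0;0 0 -70 0 0;0 0 -80 0 255;30 0 -80 0 255;65 0 -70 0 255;84 0 -50 0 255;84 0 -20 0 255;84 0 10 0 255;84 0 29 0 255;84 0 32 0 255;84 0 32 0 255;84 0 32 0 255")

```text
time: 16.32
ee_pos: [0.5764, -0.1296, 0.0721]
tcp_rot: [179.9, 0.0, 78.8]
wrist_force: [0.2, -0.1, -0.0]
opening: 0.0002
grasp_force: 0.0
```

```bash
python3 -c "
from h import *
o=bot.get_obs();print(((np.array(o['ee_pos'][:2])-c1)@np.c_[u,n]),o['opening'],o['wrist_force'])"
```

```text
[0.05816855 0.00040793] 0.0002260346513279505 [ 0.22901704 -0.05394572 -0.01441224]
```

Request:
send_rows(targets="-8 0 0 0 255;-14 0 0 0 255;-18 0 0 0 255;-21 0 0 0 255;-24 0 0 0 255;-27 0 0 0 255;-30 0 0 0 255;-33 0 0 0 255;-36 0 0 0 255;-39 0 0 0 255;-42 0 0 0 255;-45 0 0 0 255;-48 0 0 0 255;-50 0 0 0 255")

```text
time: 18.08
ee_pos: [0.5661, -0.1783, 0.0708]
tcp_rot: [180.0, -0.0, 78.8]
wrist_force: [0.8, 3.4, -0.1]
opening: 0.0001
grasp_force: 1.8
```

Request:
send_rows(targets="-1.5 0 0 0 255;-3 0 0 0 255;-4.5 0 0 0 255;-6 0 0 0 255;-7.5 0 0 0 255;-9 0 0 0 255")

```text
time: 18.82
ee_pos: [0.5645, -0.1863, 0.0708]
tcp_rot: [180.0, -0.1, 78.9]
wrist_force: [4.1, 8.3, 0.7]
opening: 0.0
grasp_force: 4.2
```

Request:
send_rows(targets="-1 0 0 0 255;-2 0 0 0 255;-3 0 0 0 255;-4 0 0 0 255")

```text
time: 19.32
ee_pos: [0.5643, -0.1873, 0.0708]
tcp_rot: [180.0, -0.4, 79.0]
wrist_force: [6.1, 26.9, 1.5]
opening: -0.0004
grasp_force: 13.7
```

```bash
python3 -c "
from h import *
go([.50,.05,.29],YR);go([.617,.290,.28],84)"
```

```text
shift [ 222.3 -108.4 -217.4] turn 0.1
shift [ 480.2  -39.3 -205.4] turn -5.0
```

Request:
send_rows(targets="6 0 0 0 255;20 0 0 0 255;25 0 -40 0 255;25 0 -90 0 100;30 0 -140 0 0;40 -15 -190 0 0;70 -45 -217 0 0;110 -75 -217 0 0;160 -100 -217 0 0;215 -110 -217 0 0;270 -110 -217 -1 0;325 -95 -217 -2 0;380 -75 -215 -3 0;430 -55 -210 -4 0;465 -42 -205 -5 0;480 -39 -205 -5 0;480 -39 -205 -5 0;480 -39 -205 -5 0")

```text
time: 21.58
ee_pos: [0.618, 0.2867, 0.276]
tcp_rot: [180.0, 0.0, 83.8]
wrist_force: [-0.7, 0.4, -0.1]
opening: 0.0855
grasp_force: 0.0
```

Run:
```python
from h import *
o=bot.get_obs();T=tool();np.save('T5.npy',T);i=camera('wrist');np.save('w5.npy',i);s=camera('scene')
print(o['q'],o['ee_pos'],o['tcp_rot'])
a=cv2.resize(i,(512,384));b=cv2.resize(s[140:225,75:195],(280,198),interpolation=cv2.INTER_CUBIC);P=np.zeros((384,280,3),np.uint8);P[:198]=b
P[200:384]=cv2.resize(camera('top')[170:230,315:405],(280,184),interpolation=cv2.INTER_CUBIC)
cv2.imwrite('pics/w5.png',cv2.convertScaleAbs(np.hstack([a,P]),alpha=1.2))
```

```text
[ 2.49014561e+01  2.68903263e+01  4.20670753e+01  1.05176507e+02
 -2.51935484e-02  1.21088597e+02] [0.61797937 0.2867374  0.27603776] [1.79986784e+02 2.14499769e-02 8.38128563e+01]
```

View pics/w5.png

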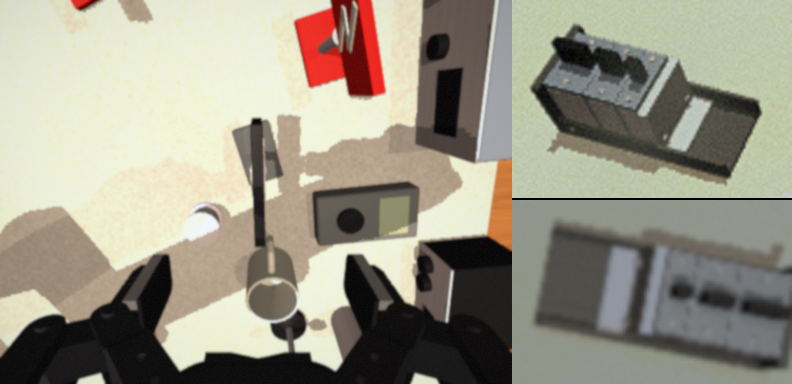

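The row is snug with the stop against the thin unit. In the wrist picture the sign's top edge runs from (257,119) to (261,245), and its base corners are about (233,131), (269,121) and (283,178). I'll refine these numerically.

Run:
```python
from h import *
i=np.load('w5.npy');T=np.load('T5.npy');g=cv2.cvtColor(i,cv2.COLOR_BGR2GRAY).astype(int)
for r in(130,150,170,200,225,240): print(r,g[r,228:290].tolist())
print(g[112:130,258].tolist(),g[235:255,261].tolist())
s=wrist(T,[(257,119),(261,245)],.172);print(s,s.mean(0),ang(s[1],s[0]),np.linalg.norm(s[0]-s[1]))
```

```text
130 [193, 190, 187, 179, 157, 129, 109, 96, 92, 92, 93, 94, 96, 97, 99, 103, 104, 106, 105, 106, 104, 94, 71, 58, 57, 57, 57, 56, 57, 55, 53, 54, 54, 53, 66, 89, 101, 101, 101, 101, 100, 97, 112, 148, 181, 196, 200, 201, 199, 185, 158, 140, 139, 139, 137, 136, 136, 136, 138, 139, 139, 138]
150 [191, 191, 190, 190, 190, 191, 192, 192, 183, 157, 118, 97, 95, 95, 97, 97, 98, 100, 103, 103, 102, 100, 88, 64, 53, 53, 53, 52, 52, 52, 51, 51, 50, 52, 77, 107, 111, 97, 91, 93, 95, 94, 93, 92, 92, 91, 87, 84, 103, 126, 137, 139, 140, 141, 142, 141, 140, 139, 141, 142, 141, 139]
170 [192, 191, 192, 192, 190, 191, 193, 194, 195, 196, 196, 194, 194, 193, 191, 176, 140, 107, 97, 97, 105, 136, 169, 164, 111, 59, 50, 49, 49, 48, 47, 48, 48, 49, 60, 97, 133, 137, 124, 106, 97, 96, 95, 95, 96, 96, 93, 83, 69, 59, 57, 60, 64, 82, 112, 130, 136, 138, 139, 141, 139, 139]
200 [185, 188, 189, 190, 191, 192, 193, 195, 195, 194, 197, 196, 198, 200, 200, 200, 198, 198, 201, 201, 201, 202, 200, 197, 171, 112, 49, 26, 24, 24, 24, 25, 25, 26, 30, 54, 100, 143, 164, 166, 154, 145, 140, 136, 135, 138, 140, 140, 1
[... 239 characters left out ...]
 38, 66, 105, 129, 135, 135, 134, 132, 134, 135, 137, 139, 136, 135, 136, 135, 137, 138, 139, 140, 140, 139, 139, 139, 139, 140, 140]
240 [140, 138, 137, 138, 137, 136, 136, 135, 137, 138, 140, 141, 141, 141, 139, 139, 140, 141, 140, 141, 139, 137, 136, 135, 134, 122, 96, 55, 30, 20, 20, 19, 20, 23, 20, 22, 37, 58, 74, 79, 82, 89, 91, 92, 92, 107, 128, 138, 137, 137, 137, 137, 135, 135, 134, 137, 138, 136, 137, 138, 139, 140]
[201, 201, 201, 199, 188, 153, 91, 35, 8, 7, 10, 18, 29, 42, 52, 54, 55, 54] [33, 34, 34, 27, 24, 23, 22, 21, 20, 21, 35, 56, 77, 83, 80, 75, 75, 76, 76, 77]
[[0.62551893 0.34782136]
 [0.61690164 0.23635864]] [0.62121029 0.29209   ] 85.57920061906711 0.11179533026887042
```

Run:
```python
from h import *
T=np.load('T5.npy')
s=wrist(T,[(255.8,117.5),(259.7,245.3)],.172);a=ang(s[1],s[0]);print(s.mean(0),a,np.linalg.norm(s[0]-s[1]))
z=.01
for l in([(232.6,130),(237.9,150),(243.6,170)],[(271,130),(276.2,150),(281.5,170)]):
    p=wrist(T,l,z);print('stand y',ang(p[2],p[0]),p[1])
go([*s.mean(0),.145],a,T)
T1=np.load('T1.npy');print('T1 base', [ang(*wrist(T1,np.array(l)/1.5625,.01)) for l in([(629,289),(629,188)],[(696,283),(699,183)],[(628,290),(696,283)],[(629,188),(699,183)])])
```

```text
[0.6201962  0.29262817] 85.43674933073775 0.1132492293605837
stand y 97.93960054845334 [0.5934406  0.29695932]
stand y 99.43829369659956 [0.64510523 0.2913001 ]
shift [  6.1   1.5 131. ] turn -1.6
T1 base [np.float64(102.35757034884685), np.float64(103.28066024313951), np.float64(9.891209301855927), np.float64(7.655867231012873)]
```

Request:
send_rows(targets="6 1.5 0 1.6 0;6 1.5 0 -1.6 0;6 1.5 45 -1.6 0;6 1.5 90 -1.6 0;6 1.5 122 -1.6 0;6 1.5 130 -1.6 0;6 1.5 130 -1.6 120;6 1.5 130 -1.6 255;6 1.5 130 -1.6 255;6 1.5 130 -1.6 255;6 1.5 130 -1.6 255", newtons=30)

```text
time: 23.1
ee_pos: [0.6192, 0.2934, 0.1466]
tcp_rot: [-179.9, -0.0, 85.5]
wrist_force: [-8.1, 0.8, 3.8]
opening: 0.0097
grasp_force: 34.2
```

Request:
send_rows(targets="0 -1 0 -5 255;0 -1 0 -13 255;0 -1 0 -22 255;0 -1 0 -31 255;0 -1 0 -40 255;0 -1 0 -49 255;0 -1 0 -58 255;0 -1 0 -67 255;0 -1 0 -76 255;0 -1 0 -85 255;0 -1 0 -90 255;0 -1 0 -90 255")

```text
time: 24.6
ee_pos: [0.6162, 0.291, 0.1466]
tcp_rot: [-179.8, -0.3, 175.5]
wrist_force: [-20.1, -12.8, 10.7]
opening: 0.0098
grasp_force: 34.9
```

Request:
send_rows(targets="1.5 -1.5 0 0 255;2.8 -2.6 0 0 255;2.8 -2.6 0 0 255;2.8 -2.6 0 0 255")

```text
time: 25.1
ee_pos: [0.6161, 0.2909, 0.1466]
tcp_rot: [180.0, 0.0, 175.4]
wrist_force: [-4.7, -1.0, 6.2]
opening: 0.0095
grasp_force: 34.4
```

Request:
send_rows(targets="0 -0.4 0 -5 255;-0.1 -0.8 0 -14 255;-0.3 -1.3 0 -23 255;-0.5 -1.8 0 -32 255;-0.8 -2.2 0 -41 255;-1 -2.5 0 -50 255;-1.4 -2.8 0 -59 255;-1.8 -3 0 -68 255;-2.3 -3.1 0 -77 255;-2.7 -3.1 0 -86 255;-3.1 -3 0 -95 255;-3.4 -3 0 -101 255;-3.4 -3 0 -103.5 255;-3.4 -3 0 -103.5 255;-3.4 -3 0 -103.5 255")

```text
time: 26.98
ee_pos: [0.6193, 0.2878, 0.1466]
tcp_rot: [-180.0, 0.0, -81.0]
wrist_force: [-4.9, 0.1, 7.1]
opening: 0.0094
grasp_force: 34.4
```

Request:
send_rows(targets="0 0 0 0 200;0 0 0 0 100;0 0 0 0 0;0 0 0 0 0;0 0 0 0 0;0 0 -30 0 0;0 0 -75 0 0;0 0 -120 0 0;0 0 -130 0 0;0 0 -130 0 0")

```text
time: 28.22
ee_pos: [0.6198, 0.2877, 0.2758]
tcp_rot: [-180.0, 0.0, -81.1]
wrist_force: [-0.1, 0.1, -0.1]
opening: 0.0854
grasp_force: 0.0
```

Run:
```python
from h import *
T=tool();np.save('T6.npy',T);i=camera('wrist');np.save('w6.npy',i);s=camera('scene')
a=cv2.resize(i[80:270,170:350],(530,560),interpolation=cv2.INTER_CUBIC);P=np.zeros((560,250,3),np.uint8)
P[:222]=cv2.resize(s[180:255,285:370],(250,222),interpolation=cv2.INTER_CUBIC)
P[230:408]=cv2.resize(s[140:225,75:195],(250,178),interpolation=cv2.INTER_CUBIC)
cv2.imwrite('pics/w6.png',cv2.convertScaleAbs(np.hstack([a,P]),alpha=1.2))
```

```text
(no output)
```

View pics/w6.png

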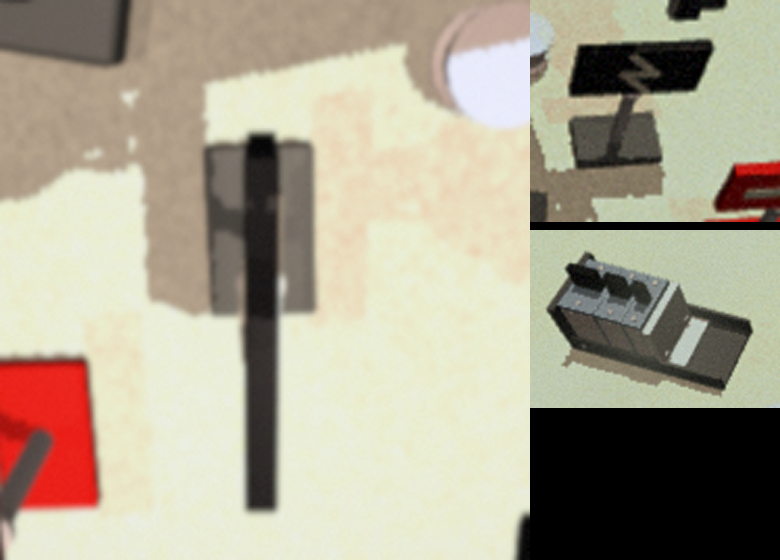

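The bolt now faces the far side and the row is still snug. The plate's edges run x=246→247 and 276→277. The base corners are (206,145), (312,143), (315,312) and (211,313). I'll check the alignment.

Run:
```python
from h import *
T=np.load('T6.npy');g=cv2.cvtColor(np.load('w6.npy'),cv2.COLOR_BGR2GRAY).astype(float)
def edge(rows,lo,hi,sg):
    pts=[]
    for r in rows:
        d=sg*np.diff(g[r,lo:hi]);k=d.argmax();w=np.clip(d[max(0,k-2):k+3],0,None);pts.append((lo+.5+(w*np.arange(max(0,k-2),max(0,k-2)+len(w))).sum()/w.sum(),r))
    return np.array(pts)
def fit(p,z):
    p=wrist(T,p,z);q=cv2.fitLine(p.astype(np.float32)*1000,cv2.DIST_HUBER,0,.01,.01).ravel();return np.degrees(np.arctan2(q[1],q[0]))%180
R1=range(132,182,2);R2=range(195,250,2)
print('base L',fit(edge(R1,234,248,-1),.01),'R',fit(edge(R1,270,284,1),.01))
print('plate L',fit(edge(R2,247,259,-1),.172),'R',fit(edge(R2,258,272,1),.172))
C=lambda l:np.array(l)/(530/180.)+[170,80]
q=lambda a:fit(C(a),.01)+90
print('short',q([(206,145),(312,143)]),q([(211,313),(315,311)]))
```

```text
base L 100.386734 R 100.44759
plate L 99.06722 R 98.79148
short 99.92375 100.00756
```

```bash
python3 -c "
from workcell import ticket
print(ticket.job_done())"
```

```text
the job is handed in; nothing more can be done
None
```

The job is handed in at about 28 s: the three units stand snug in thickness order, and the sign was then turned so its bolt faces the far side, about 1.3° off the base's long sides by my last measurement; no verdict was returned.

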